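Find and hold down the heavy side of a sieve-shaker rotor

ROBOT

A 6-joint arm with a two-finger parallel gripper is mounted at the origin on the work surface. World frame = base frame: x ahead of the robot, y to its left, z up, the work surface at z = 0. Lengths are in mm, angles in rad, forces in N, time in s.
With the tool pointing down it reaches from about 350 to 925 mm from the base axis. Payload 6.4 kg.
Tool frame: the origin (TCP) lies on the front face of the gripper's body, between the roots of the fingers; the fingertips stand 73 mm ahead of it and the grasp point (between the pads) lies tcp_to_grasp ahead of it (tcp_to_grasp is the distance from the TCP to the grasp point, in mm); z points along the fingers, y is the line along which they close (so a half turn about z gives the same grasp; the last joint's range is limited). The gripper opens to 85 mm and grips with 20 to 120 N. Pads are 22 mm wide; open, the fingers measure 114 mm over their backs; the gripper's body (76 mm by 85 mm) begins 54 mm behind the grasp point. The pads swing forward as they close: fully open they stand 13 mm farther back than shut.
Start: joints at [-1.337, 0.245, 1.558, -0, 1.339, -0.174], TCP at [257.79, -596.707, 303.89] pointing down, gripper open.
Joint ranges: [-3.13, 3.13], [-1.02, 2.26], [0.13, 2.54], [-0.95, 4.09], [0.21, 2.88], [-2.74, 2.74]. Speed limits (rad/s): [2.57, 2.57, 3.14, 3.14, 3.14, 3.14].

INTERFACE

Orientations are given as a unit quaternion [x, y, z, w].
In Python, from bench import get_state, get_image, job_done, tcp_to_grasp gives the robot as it stands.
- The arm moves only by the tool drive_tool, never from a script. Its argument "motion" is text: rows parted by semicolons, each of 6 numbers parted by spaces: the shift along the tool's x, y, z in units of 50 mm (1.0 is 50 mm), then the turn, a rotation vector about the tool's x, y, z in units of 5 degrees (1.0 is 5 degrees). In form: tx ty tz wx wy wz; .... A call has 1 to 10 rows; each row shifts and turns the commanded pose from where the row before left it, along the tool's axes as they then stand; what a row does not reach is not made up. A row lasts 1/8 s, in which the tool goes at most 62.5 mm and 10.7 degrees, less where a joint would pass 70% of its speed; a pose out of reach is approached as far as the arm can. A call is refused whole if a number of a shift passes 1 or a number of a turn 1, either way. A call with a gripper value outside its range is refused whole. "jaw" is the opening, from 0 (shut) to 1 (fully open), set as the call begins (left out, the last holds). The fingers move at their own pace and stop on an object; "squeeze" is the grip in N (left out, the last holds). Time passes only in rows, so rows that do not move let the fingers close. It gives the time, the measured TCP pose, the force, the opening and the grip force at its end, in the units of the state.
- get_state(): the state, without advancing time (a new reading comes with each control period).
- get_image(name): name is "side" or "top" or "wrist"; returns a dict with "image" (400x640x3 uint8, red, green, blue), "depth" (400x640 float32, mm along the optical axis (not along the pixel's ray), 0 where there is no reading), "K" (3x3 intrinsics, pixels), "R" (3x3) and "t" (3): a world point X has camera coordinates R X + t. Camera axes: x right, y down, z forward; pixel columns grow to the right and rows downward; lengths in mm; the calibration is good to about 2 mm. A picture is of the moment at which its call begins.
- job_done(): hands the job in; it is judged then, once.
The state is a dict: "t": time; "joints": joint angles; "dq": joint speeds; "effort": joint torques, N m; "tcp_pos": TCP position; "tool_rot": TCP orientation; "wrist_force": force on the tool from outside, world axes, zero at the start; "ft_torque": the same for the moment, N m; "gripper_width": opening from 0.0 (shut) to 1.0 (fully open); "grip_force": force on a finger pad.
Only numpy, scipy, OpenCV 4.12 (cv2) and the standard library are available. Lean on these libraries where they do the work, as an engineer would, in place of code of your own. Each camera call takes 0.05 s, during which the arm holds its last target. There are 200 camera calls.

TASK

The closed round drum on the grey bearing stand is the eccentric rotor of the glaze-sieve shaker; a weight sits off-centre inside it, but nobody can see on which side. Turn the drum by its pegs, feel where the heavy side is, and bring that side straight down. Finish while holding: the fingers still grip the drum and it is at rest. Leave the other things on the table where they are.

Things in the scene. Friction and masses are not known exactly. Their poses are not given: they have to be found in the camera images.
- stand: Grey steel bearing stand, fixed: foot plate 150 x 150 x 16 mm with two uprights (50 mm wide in x, 12 mm thick) centred at y = +40 and -40 mm, topped by bearing housings 50 mm across (up to 165 mm above the table, out to y = 50 mm either side). Origin: centre of the underside, on the table; z up. The axle lies level along its y axis, 140 mm up.
- axle (a point): Drum centre, on the axle midway between the uprights, 140 mm above the table; fixed to the stand, same axes. The greased bearing is stiff: about 0.48 N m to turn it either way, and the hidden weight adds or takes up to 0.30 to 0.41 N m. So the drum stays where it is left and never swings down by itself; at a peg 95 mm from the axle turning takes about 1 to 10 N.
- rotor: Closed aluminium drum, diameter 140 mm, 44 mm wide along the axle, with six alike radial pegs, 60 degrees apart about its y axis (the axle); one points along its own +z. Origin: drum centre. Inside, unseen, a weight of 0.68 to 0.92 kg lies 45 mm from the axle, in any direction relative to the pegs: the heavy side, at the start 45 degrees or more from straight down. The rest is balanced.
- peg (a point): The tip of the peg along the rotor's +z, 110 mm from the axle. Each peg is a plain steel rod 16 mm thick with a round tip, standing 40 mm out of the drum's rim (which is 70 mm from the axle). The drum can be turned more than a full turn both ways.
- mug: Bystander: terracotta mug, 80 mm across, 95 mm high, beside the stand. Origin: centre of its underside.
- jar: Bystander: lidded jar, 60 mm across, 85 mm high, on the other side of the stand. Origin: centre of its underside.
- rolling_pin: Bystander: wooden rolling pin, 360 mm long, 48 mm thick, lying along its x axis. Origin: centre of its underside.
- brush: Bystander: flat brush with a wooden handle, lying flat at the right-hand side. Origin: centre of its underside.
- rib: Bystander: flat wooden throwing rib, 100 x 55 x 8 mm. Origin: centre of its underside.
Mind the look-alikes: they are no part of the job. Leave any purple or yellow look-alike of the stand alone.

How it is judged:
By the outcome, as a careful person would: the job done as asked, in the order asked, and still so for the second after the job is handed in, while the arm keeps its last pose, push and grip.
It also fails if it takes over 72 s, if anything falls off the work surface, if the arm or the gripper's body presses on something with over 40 N, if the wrist force passes 120 N, or if a joint passes its speed limit or range.

## Working session

There is one attempt and no reset: what is moved stays moved. The work goes in short steps, Python scripts to look and compute and a tool call to move; the robot and the scene stay as the last step left them, time stands still between calls to the robot, and variables do not carry over. Pictures are saved under pics/ and viewed, at most 10 in all, crops included, and the job is handed in when it is done.

Besides the shell and the picture viewer there is one more tool, called after "Request:" as name(argument=value, ...), one argument or row to a line, values as JSON. drive_tool: Moves the arm, as the interface text tells. Its arguments: {"type":"object","properties":{"motion":{"type":"string"},"jaw":{"type":"number"},"squeeze":{"type":"number"}},"required":["motion"]}

```bash
mkdir -p pics
python3 - <<'E'
from bench import *
import cv2,pickle,numpy as np
d={n:get_image(n) for n in("side","top")}
pickle.dump(d,open('im0.pkl','wb'))
for n in d:
    cv2.imwrite(f'pics/{n}0.png',d[n]["image"][:,:,::-1]); print(n,d[n]["K"].tolist(),d[n]["R"].round(3).tolist(),d[n]["t"].round(1).tolist())
s=get_state();print({k:np.round(v,3).tolist() for k,v in s.items()},tcp_to_grasp)
E
ls
```

```text
side [[421.32236429933556, 0.0, 322.0368591286499], [0.0, 421.32236429933556, 200.5059777724998], [0.0, 0.0, 1.0]] [[-0.792, -0.61, 0.001], [-0.366, 0.474, -0.801], [0.488, -0.635, -0.599]] [413.2, 302.9, 1269.0]
top [[415.3558197324314, 0.0, 321.55048495284655], [0.0, 415.3558197324314, 207.73523798884938], [0.0, 0.0, 1.0]] [[-0.064, -0.998, -0.002], [-0.977, 0.063, -0.203], [0.203, -0.012, -0.979]] [62.6, 544.1, 1299.0]
{'t': 0.1, 'joints': [-1.337, 0.246, 1.559, -0.0, 1.339, -0.174], 'dq': [0.002, -0.002, -0.002, 0.0, 0.001, 0.001], 'effort': [0.002, -43.067, -32.713, -0.0, 0.003, 0.0], 'tcp_pos': [257.691, -596.32, 302.877], 'tool_rot': [0.979, 0.202, -0.0, -0.001], 'wrist_force': [0.199, 0.02, -0.419], 'ft_torque': [-0.018, -0.002, -0.018], 'grip_force': 0.0, 'gripper_width': 1.003} 53.900000000000006
im0.pkl
pics
```

View pics/side0.png

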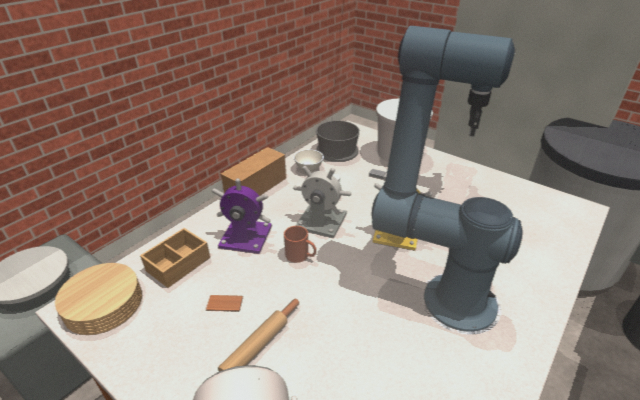

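View pics/top0.png

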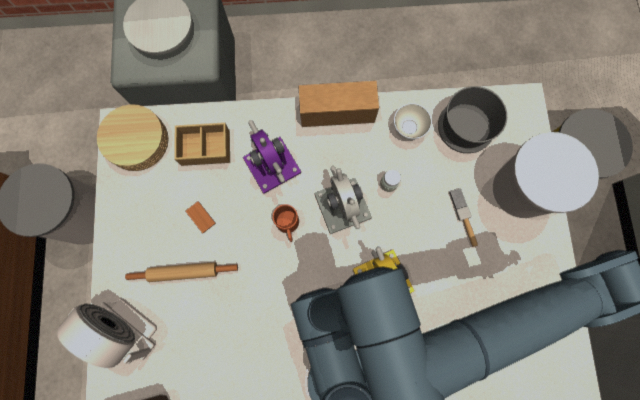

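Side view shows three stands: purple (243,215), grey (322,200), yellow (395,240, mostly behind the arm). Top view shows them at purple (271,160), grey (343,200) and yellow (385,270). Grey matches the description and sits between the mug and the jar. I'll confirm that in a crop and measure it.

```bash
cat > h.py <<'E'
import numpy as np,cv2
def cloud(d,x0,x1,y0,y1):
    v,u=np.mgrid[y0:y1,x0:x1]; z=d["depth"][y0:y1,x0:x1]; m=z>0
    K=d["K"]; c=np.stack([(u-K[0,2])/K[0,0]*z,(v-K[1,2])/K[1,1]*z,z],-1)[m]
    return (c-d["t"])@d["R"], d["image"][y0:y1,x0:x1][m]
def proj(d,P):
    c=np.asarray(P)@d["R"].T+d["t"]; c=c@d["K"].T; return c[...,:2]/c[...,2:]
E
python3 - <<'E'
from h import *
import pickle
d=pickle.load(open('im0.pkl','rb'))
a=cv2.resize(d["side"]["image"][150:250,270:370],(400,400),interpolation=3);b=cv2.resize(d["top"]["image"][150:250,295:395],(400,400),interpolation=3)
cv2.imwrite('pics/crop1.png',np.hstack([a,b])[:,:,::-1])
P,C=cloud(d["top"],295,395,150,250); hsv=cv2.cvtColor(C[None],cv2.COLOR_RGB2HSV)[0]
m=(P[:,2]>9)&(P[:,2]<23)&(hsv[:,1]<60); Q=P[m]
print(m.sum(),cv2.minAreaRect(Q[:,:2].astype(np.float32)),np.median(Q,0))
m=P[:,2]>60; print(P[m].min(0),P[m].max(0),P[m].mean(0))
for n,(lo,hi) in {"mug":((250,190),(310,245)),"jar":((375,160),(410,200))}.items():
    P,C=cloud(d["top"],lo[0],hi[0],lo[1],hi[1]); Q=P[P[:,2]>60]; print(n,len(Q),Q.min(0).round(),Q.max(0).round())
E
```

```text
908 ((582.0459594726562, -51.503326416015625), (332.0633544921875, 257.5150451660156), 87.25797271728516) [531.97865311 -16.54072712  16.31410358]
[ 386.47283219 -215.37587919   60.12247281] [663.83678491 116.39084125 246.85421258] [558.11097426 -57.46326666 164.36478014]
mug 223 [446. 107.  61.] [559. 186. 102.]
jar 238 [ 601. -233.   60.] [ 655. -180.   93.]
```

View pics/crop1.png

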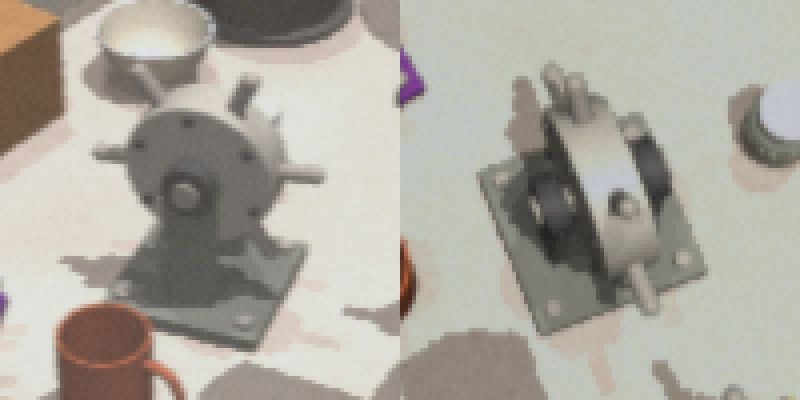

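The crop confirms the grey stand. Its plate corners in the top view are at about left (314.5,194.5), bottom (330,233.7) and right (371.7,217). Pegs stick out of the drum rim, with one short peg facing the camera.

Run:
```python
from h import *
import pickle
d=pickle.load(open('im0.pkl','rb')); T=d["top"]
def ray(d,u,v,z):
    r=np.linalg.solve(d["K"],[u,v,1])@d["R"]; c=-d["t"]@d["R"]; return c+r*(z-c[2])/r[2]
A,B,C=[ray(T,*p,16) for p in((314.5,194.5),(330,233.7),(371.7,217))]
cen=(A+C)/2; print(A,B,C,cen,np.linalg.norm(A-B),np.linalg.norm(B-C))
P,c=cloud(T,300,390,155,245); P2,c2=cloud(d["side"],280,360,165,240)
m=(P[:,2]>11)&(P[:,2]<21)&(np.hypot(*(P[:,:2]-cen[:2]).T)<112)
print(m.sum(),cv2.minAreaRect(P[m][:,:2].astype(np.float32)))
e=C-B; yaw=np.arctan2(e[1],e[0]); e2=A-B; print(np.degrees(yaw),np.degrees(np.arctan2(e2[1],e2[0])))
print("mean high",P[(P[:,2]>170)&(P[:,2]<215)&(np.hypot(*(P[:,:2]-cen[:2]).T)<80)].mean(0))
np.save('cen.npy',cen)
# peg clusters for both yaw choices: x axis = drum plane direction (horizontal)
H=np.vstack([P,P2]); H=H[(np.hypot(*(H[:,:2]-cen[:2]).T)<125)&(H[:,2]>60)]
q=H[np.hypot(np.hypot(*(H[:,:2]-cen[:2]).T),H[:,2]-140)>82]; 
q=q[np.hypot(np.hypot(*(q[:,:2]-cen[:2]).T),q[:,2]-140)<116]
w,V=np.linalg.eigh(np.cov(q[:,:2].T)); print("drum x dir",V[:,1],np.degrees(np.arctan2(V[1,1],V[0,1])),q[:,:2].mean(0))
ax=V[:,1]*np.sign(V[0,1]); s=(q[:,:2]-cen[:2])@ax; o=(q[:,:2]-cen[:2])@np.array([-ax[1],ax[0]])
a=np.degrees(np.arctan2(s,q[:,2]-140)); print(np.histogram(a,bins=np.arange(-180,181,10)))
for k in range(-180,180,10):
    mm=(a>=k)&(a<k+10)
    if mm.sum()>3: print(k,mm.sum(),o[mm].mean().round(1),a[mm].mean().round(1))
z=np.exp(1j*np.radians(a*6))[abs(o)<12]; print("phase mod60",np.degrees(np.angle(z.mean()))/6,abs(z.mean()))
```

```text
[602.47922548  47.99959368  16.        ] [465.71061448   4.78411676  16.        ] [ 512.93538201 -138.22430758   16.        ] [557.70730374 -45.11235695  16.        ] 143.43371431228408 150.60407729932683
801 ((560.9804077148438, -43.82899475097656), (150.49700927734375, 150.04833984375), 17.269535064697266)
-71.72555372354941 17.53523955471017
mean high [555.31320287 -43.50379945 198.5115736 ]
drum x dir [-0.95545995 -0.2951208 ] -162.83521909024716 [553.65339322 -38.38969758]
(array([10, 16,  0, 17, 16,  0,  0,  0,  0, 33, 47,  0,  0,  0,  0, 43, 28,
        0,  0,  0,  0, 85,  4,  0,  0,  0,  2, 63,  0,  0,  0,  0,  0,  1,
       10,  8]), array([-180, -170, -160, -150, -140, -130, -120, -110, -100,  -90,  -80,
        -70,  -60,  -50,  -40,  -30,  -20,  -10,    0,   10,   20,   30,
         40,   50,   60,   70,   80,   90,  100,  110,  120,  130,  140,
        150,  160,  170,  180]))
-180 10 45.4 -174.8
-170 16 44.9 -165.2
-150 17 4.9 -142.3
-140 16 1.8 -139.0
-90 33 4.1 -81.7
-80 47 0.9 -78.3
-30 43 3.1 -23.0
-20 28 2.2 -18.1
30 85 2.3 35.3
40 4 4.1 40.7
90 63 2.9 93.7
160 10 45.4 165.0
170 8 46.5 175.1
phase mod60 -22.619767504203057 0.9333498974431796
```

```bash
cat >> h.py <<'E'
from scipy.spatial.transform import Rotation as Ro
CEN=np.array([561.,-43.5,140.]); YAW=np.radians(17.2)
AX=np.array([np.cos(YAW),np.sin(YAW),0]); AY=np.array([-AX[1],AX[0],0]); Z=np.array([0,0,1.])
def pose(a,R,k=0):   # tool radial above drum angle a (deg from up toward +AX), TCP radius R
    a=np.radians(a); u=np.sin(a)*AX+np.cos(a)*Z
    return CEN+R*u, np.stack([AY,-np.cross(u,AY)*-1*-1 if 0 else np.cross(-u,AY),-u],1)
def go(s,p,M):
    Q=Ro.from_quat(s["tool_rot"]); t=Q.inv().apply(p-s["tcp_pos"])/50; w=np.degrees((Q.inv()*Ro.from_matrix(M)).as_rotvec())/5
    print("shift units (old axes)",t.round(2),"turn units",w.round(2))
def feel():
    from bench import get_state
    s=get_state(); r=(s["tcp_pos"]-CEN); F=np.array(s["wrist_force"]); T=np.array(s["ft_torque"])
    u=Ro.from_quat(s["tool_rot"]).as_matrix()[:,2]*-1; at=np.degrees(np.arctan2(u@AX,u[2])); g=r+54*-u
    ap=np.degrees(np.arctan2(g@AX,g[2]))
    # drum torque by the arm about +AY = -(external moment on tool about axle)
    tau=-(AY@(np.cross(r,F)/1000+T)); tg=-(AY@np.cross(g,F))/1000
    print(f"t {s['t']:.2f} tool a {at:.1f} grasp a {ap:.1f} Rtcp {np.linalg.norm(r-AY*(r@AY)):.1f} off {r@AY:.1f} tau {tau:.3f} tauF@grasp {tg:.3f} radialF {F@u:.1f} axF {F@AY:.1f} w {s['gripper_width']:.3f} grip {s['grip_force']:.1f}")
    return s
E
python3 - <<'E'
from h import *
import pickle
from bench import get_state
d=pickle.load(open('im0.pkl','rb'))
for n,b in(("top",(295,395,150,250)),("side",(280,360,165,240))):
    P,c=cloud(d[n],*b); q=P-CEN; s=q@AX;o=q@AY;r=np.hypot(s,q[:,2]); m=(r>80)&(r<116)&(abs(o)<15)&(P[:,2]>40)
    a=np.degrees(np.arctan2(s,q[:,2]))[m]; z=np.exp(1j*np.radians(6*a)).mean(); print(n,np.degrees(np.angle(z))/6,abs(z),o[m].mean(),m.sum())
    for k in range(-180,180,60):
        mm=abs((a-(k-24)+180)%360-180)<12
        if mm.sum(): print(k-24,a[mm].mean(),mm.sum(),o[m][mm].mean(),r[m][mm].max())
P,c=cloud(d["side"],365,420,160,255); h=cv2.cvtColor(c[None],cv2.COLOR_RGB2HSV)[0]; m=(h[:,0]>20)&(h[:,0]<35)&(h[:,1]>120); print("yellow",m.sum(),P[m].min(0),P[m].max(0),np.median(P[m],0))
P,c=cloud(d["top"],345,420,240,310); h=cv2.cvtColor(c[None],cv2.COLOR_RGB2HSV)[0]; m=(h[:,0]>20)&(h[:,0]<35)&(h[:,1]>120); print("yellow",m.sum(),P[m].min(0),P[m].max(0),np.median(P[m],0))
s=get_state(); p,M=pose(-24,230); print(p,M.round(2),np.linalg.det(M)); go(s,p,M)
go(s,p,pose(0,0)[1])
E
```

```text
top -23.030036208301283 0.9221018875840734 0.6238903918178341 182
-144 -138.72162709141364 10 2.284085367998356 103.1293888644862
-84 -79.40852265428529 51 0.3357668064510257 109.2202942472571
-24 -21.656824507218264 36 0.7791965440801658 115.77566925762831
36 34.23002985875912 51 0.3156360760725238 111.73595415120138
96 92.86882817537719 34 0.865722795155154 108.74151429117714
side -23.233518302723777 0.9251665184316398 3.520188356944878 183
-204 155.2273782227122 4 3.217124156466676 101.40294240188318
-144 -139.49482662677096 31 3.0368042412968923 108.02459572289908
-84 -80.48017668257785 44 3.5869162655293536 112.26946198436518
-24 -24.239948724091057 39 3.695477007250098 111.3333676194672
36 33.27562861759597 38 3.630434108105362 109.19471423136586
96 94.57668651392684 27 3.6029861533627128 100.83937708574908
yellow 368 [ 147.4256601  -160.66518899    1.84529171] [361.17199606  83.59080089 226.62540108] [ 281.91112962 -104.31321444   16.22893902]
yellow 489 [ 260.11793523 -251.10085159    5.9629574 ] [398.85435728 -12.08476918 711.32490327] [ 348.70920714 -134.50882172   22.25108246]
[471.63425573 -71.16331891 350.11545526] [[-0.3   0.87  0.39]
 [ 0.96  0.27  0.12]
 [ 0.    0.41 -0.91]] 0.9999999999999997
shift units (old axes) [ 8.09 -7.95 -0.93] turn units [ -3.92   3.49 -16.51]
shift units (old axes) [ 8.09 -7.95 -0.93] turn units [-1.000e-02 -2.000e-02 -1.677e+01]
```

Request:
drive_tool(
  motion="0 0 -1 0 0 0; 0 0 -1 0 0 0; 0.67 -0.66 0 0 0 -1; 0.67 -0.66 0 0 0 0; 0.67 -0.66 0 0 0 0; 0.67 -0.66 0 0 0 0; 0.67 -0.66 0 0 0 0; 0.67 -0.66 0 0 0 0",
  jaw=1,
  squeeze=60,
)

```text
t: 1.1
tcp_pos: [344.6, -326.7, 403.4]
tool_rot: [0.97, 0.245, -0.0, -0.0]
wrist_force: [0.2, -0.1, -0.2]
gripper_width: 1.002
grip_force: 0.0
```

Run:
```python
from h import *
from bench import get_state
s=get_state(); print(s['tcp_pos'],s['wrist_force']); p,M=pose(-23,230); go(s,p,M); go(s,p,pose(0,0)[1])
```

```text
[ 344.56504638 -326.73639527  403.39364644] [ 0.23971652 -0.11905133 -0.2206523 ]
shift units (old axes) [ 4.74 -3.28  1.04] turn units [ -3.85   3.16 -15.55]
shift units (old axes) [ 4.74 -3.28  1.04] turn units [-1.000e-02 -1.000e-02 -1.577e+01]
```

Request:
drive_tool(
  motion="0.79 -0.55 0 0 0 0; 0.79 -0.55 0 0 0 0; 0.79 -0.55 0 0 0 0; 0.79 -0.55 0 0 0 0; 0.79 -0.55 0 0 0 0; 0.79 -0.55 0 0 0 0; 0 0 0 0 0 -1; 0 0 0 0 0 -1; 0 0 0 0 0 -1; 0 0 0 0 0 -1",
)

```text
t: 2.35
tcp_pos: [474.4, -70.4, 403.4]
tool_rot: [0.912, 0.411, -0.0, -0.0]
wrist_force: [0.9, -0.4, 0.9]
gripper_width: 1.0
grip_force: 0.0
```

Request:
drive_tool(
  motion="0 0 0 0 0 -1; 0 0 0 0 0 -1; 0 0 0 0 0 -1; 0 0 0 0 0 -1; 0 0 0 0 0 -1; 0 0 0 0 0 -1; 0 0 0 0 0 -1; 0 0 0 0 0 -1; 0 0 0 0 0 -1; 0 0 0 0 0 -1",
)

```text
t: 3.6
tcp_pos: [474.4, -70.5, 403.4]
tool_rot: [0.653, 0.758, -0.0, -0.0]
wrist_force: [0.5, -0.2, 1.0]
gripper_width: 0.999
grip_force: 0.0
```

Run:
```python
from h import *
from bench import get_state
s=get_state(); print(s['tcp_pos'],s['wrist_force'],s['joints']); p,M=pose(-23,230); go(s,p,M)
```

```text
[474.4150626  -70.50378686 403.37368635] [ 0.46981126 -0.17612947  1.02418584] [-3.84509169e-01 -2.35656355e-01  1.86031075e+00 -3.91360145e-06
  1.51790374e+00 -5.33378615e-01]
shift units (old axes) [0.01 0.02 1.03] turn units [-4.6   0.34 -1.71]
```

Request:
drive_tool(
  motion="0 0 0 0 0 -1; 0 0 0 0 0 -0.75; 0 0 0.34 -0.92 0 0; 0 0 0.35 -0.92 0 0; 0 0 0.2 -0.92 0 0; 0 0 0 -0.92 0 0; 0 0 0 -0.92 0 0; 0 0 0 0 0 0",
)

```text
t: 4.6
tcp_pos: [476.8, -69.8, 358.8]
tool_rot: [0.583, 0.788, 0.16, 0.118]
wrist_force: [-0.3, 0.5, -0.3]
gripper_width: 0.999
grip_force: 0.0
```

Run:
```python
from h import *
s=feel(); go(s,*pose(-23,151)); print(s['joints'])
from bench import get_image
d=get_image("wrist");e=get_image("side")
cv2.imwrite('pics/w1.png',np.hstack([d["image"][:,120:520],cv2.resize(e["image"][130:250,260:380],(400,400))])[:,:,::-1])
```

```text
t 4.60 tool a -22.9 grasp a -21.7 Rtcp 236.0 off -0.2 tau -0.122 tauF@grasp 0.053 radialF -0.2 axF 0.6 w 0.999 grip 0.0
shift units (old axes) [ 0.   -0.08  1.7 ] turn units [-0.02  0.   -0.03]
[-0.48994965 -0.37008442  2.06975985  0.30489953  1.16987818 -0.86879688]
```

View pics/w1.png

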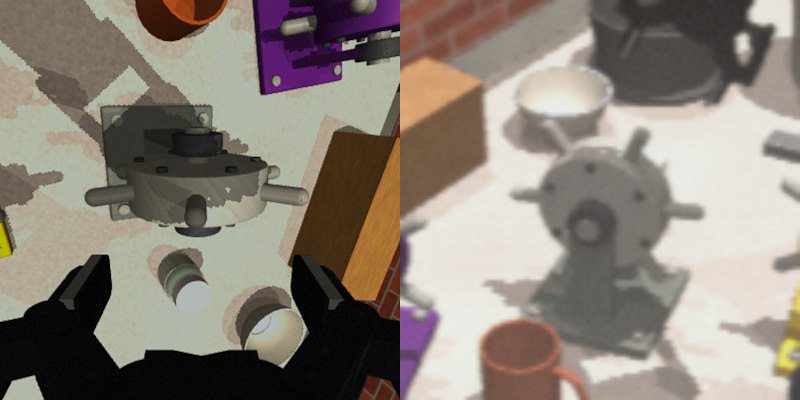

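The wrist view shows the target peg end-on at (197,210), centred between the pads at (90,280) and (305,280). I'll go in radially.

Request:
drive_tool(
  motion="0 -0.08 0.5 0 0 0; 0 0 0.5 0 0 0; 0 0 0.4 0 0 0; 0 0 0.3 0 0 0; 0 0 0 0 0 0",
)

```text
t: 5.32
tcp_pos: [505.6, -60.6, 278.6]
tool_rot: [0.582, 0.789, 0.16, 0.117]
wrist_force: [0.2, 0.6, 0.5]
gripper_width: 1.001
grip_force: 0.0
```

```bash
python3 -c "
from h import *
s=feel(); go(s,*pose(-23,150))"
```

```text
t 5.33 tool a -22.9 grasp a -22.6 Rtcp 150.3 off 0.0 tau -0.251 tauF@grasp -0.051 radialF 0.3 axF 0.5 w 1.001 grip 0.0
shift units (old axes) [-0.   -0.02  0.01] turn units [-0.02 -0.01 -0.02]
```

Request:
drive_tool(
  motion="0 0 0 0 0 0; 0 0 0 0 0 0; 0 0 0 0 0 0; 0 0 0 0 0 0; 0 0 0 0 0 0; 0 0 0 0 0 0",
  jaw=0,
  squeeze=60,
)

```text
t: 6.08
tcp_pos: [505.6, -61.2, 280.3]
tool_rot: [0.582, 0.788, 0.16, 0.118]
wrist_force: [-5.7, -0.3, 6.2]
gripper_width: 0.167
grip_force: 58.6
```

```bash
python3 -c "
from h import *
s=feel(); go(s,*pose(-23,150))"
```

```text
t 6.08 tool a -23.0 grasp a -22.3 Rtcp 151.9 off -0.5 tau -0.399 tauF@grasp 0.269 radialF 7.8 axF 1.4 w 0.167 grip 58.6
shift units (old axes) [ 0.01 -0.03  0.04] turn units [-0.    0.01 -0.01]
```

```bash
sed -i 's|    return s$|    W=Ro.from_quat(s["tool_rot"]).inv(); print("   F tool",W.apply(F).round(1),"T tool",W.apply(T).round(2)); open("log.txt","a").write(repr([float(s["t"]),float(at),float(ap),*F,*T,*r])+"\\n")\n    return s|' h.py; python3 -c "
from h import *
feel()"
```

```text
t 6.08 tool a -23.0 grasp a -22.3 Rtcp 151.9 off -0.5 tau -0.399 tauF@grasp 0.269 radialF 7.8 axF 1.4 w 0.167 grip 58.6
   F tool [ 1.4 -2.6 -7.8] T tool [0.81 0.14 0.01]
```

Request:
drive_tool(
  motion="0 0.13 0 0.5 0 0; 0 0.13 0 0.5 0 0; 0 0.13 0 0.5 0 0; 0 0.13 0.01 0.5 0 0",
)

```text
t: 6.58
tcp_pos: [529.4, -53.8, 288.2]
tool_rot: [0.59, 0.799, 0.09, 0.067]
wrist_force: [-5.1, -0.5, 4.3]
gripper_width: 0.163
grip_force: 58.7
```

```bash
python3 -c "
from h import *
feel()"
```

```text
t 6.58 tool a -12.9 grasp a -12.5 Rtcp 151.9 off -0.5 tau -0.078 tauF@grasp 0.393 radialF 5.3 axF 1.0 w 0.163 grip 58.7
   F tool [ 1.  -4.  -5.3] T tool [ 0.69  0.14 -0.06]
```

Request:
drive_tool(
  motion="0 0.13 0 0.5 0 0; 0 0.13 0 0.5 0 0; 0 0.13 0 0.5 0 0; 0 0.13 0.01 0.5 0 0",
)

```text
t: 7.08
tcp_pos: [554.4, -46.0, 291.8]
tool_rot: [0.594, 0.804, 0.02, 0.015]
wrist_force: [-3.3, -1.1, 4.5]
gripper_width: 0.164
grip_force: 58.6
```

```bash
python3 -c "
from h import *
feel()"
```

```text
t 7.08 tool a -2.9 grasp a -2.5 Rtcp 152.0 off -0.5 tau 0.118 tauF@grasp 0.323 radialF 4.6 axF -0.1 w 0.164 grip 58.6
   F tool [-0.1 -3.3 -4.6] T tool [ 0.38  0.03 -0.04]
```

Run:
```python
from h import *
from bench import get_image
import io,contextlib
for i in range(6):
    feel(); get_image("wrist")
```

```text
t 7.08 tool a -2.9 grasp a -2.5 Rtcp 152.0 off -0.5 tau 0.118 tauF@grasp 0.323 radialF 4.6 axF -0.1 w 0.164 grip 58.6
   F tool [-0.1 -3.3 -4.6] T tool [ 0.38  0.03 -0.04]
t 7.12 tool a -2.8 grasp a -2.2 Rtcp 152.0 off -0.5 tau -0.203 tauF@grasp 0.244 radialF 5.1 axF -1.1 w 0.164 grip 59.3
   F tool [-1.1 -2.4 -5.1] T tool [ 0.58 -0.18  0.01]
t 7.17 tool a -3.0 grasp a -2.2 Rtcp 152.0 off -0.5 tau -0.160 tauF@grasp 0.082 radialF 4.2 axF 0.2 w 0.163 grip 59.3
   F tool [ 0.2 -0.8 -4.2] T tool [ 0.28 -0.08  0.01]
t 7.22 tool a -3.1 grasp a -2.2 Rtcp 152.0 off -0.5 tau -0.409 tauF@grasp -0.294 radialF 3.3 axF 0.3 w 0.160 grip 59.3
   F tool [ 0.3  3.1 -3.3] T tool [-0.05 -0.04 -0.02]
t 7.28 tool a -3.1 grasp a -2.2 Rtcp 152.0 off -0.4 tau -0.515 tauF@grasp -0.421 radialF 2.3 axF 0.2 w 0.167 grip 59.3
   F tool [ 0.2  4.3 -2.3] T tool [-0.14 -0.03  0.01]
t 7.33 tool a -3.2 grasp a -2.3 Rtcp 152.0 off -0.5 tau -0.280 tauF@grasp -0.432 radialF 1.9 axF -0.8 w 0.161 grip 59.3
   F tool [-0.8  4.4 -1.9] T tool [-0.39 -0.07 -0.06]
```

Request:
drive_tool(
  motion="0 0.13 0 0.5 0 0; 0 0.13 0 0.5 0 0; 0 0.13 0 0.5 0 0; 0 0.13 0.01 0.5 0 0",
)

```text
t: 7.88
tcp_pos: [578.7, -38.5, 290.9]
tool_rot: [0.593, 0.803, -0.049, -0.036]
wrist_force: [0.2, 0.9, 3.4]
gripper_width: 0.165
grip_force: 59.0
```

```bash
python3 -c "
from h import *
feel()"
```

```text
t 7.88 tool a 7.0 grasp a 6.9 Rtcp 152.0 off -0.5 tau 0.345 tauF@grasp -0.005 radialF 3.4 axF 0.8 w 0.165 grip 59.0
   F tool [ 0.8  0.  -3.4] T tool [-0.35 -0.    0.04]
```

Request:
drive_tool(
  motion="0 0.13 0 0.5 0 0; 0 0.13 0 0.5 0 0; 0 0.13 0 0.5 0 0; 0 0.13 0.01 0.5 0 0",
)

```text
t: 8.38
tcp_pos: [603.3, -30.9, 285.5]
tool_rot: [0.588, 0.796, -0.118, -0.088]
wrist_force: [2.5, 1.6, 2.7]
gripper_width: 0.163
grip_force: 59.1
```

```bash
python3 -c "
from h import *
feel()"
```

```text
t 8.38 tool a 16.9 grasp a 16.8 Rtcp 152.1 off -0.5 tau 0.401 tauF@grasp -0.188 radialF 3.5 axF 0.8 w 0.163 grip 59.1
   F tool [ 0.8  1.9 -3.5] T tool [-0.69  0.07  0.04]
```

Clamping the peg adds internal strain to the readings. I'll loosen the jaws into a loose fork so each push is clean.

Request:
drive_tool(
  motion="0 0 0 0 0 0; 0 0 0 0 0 0; 0 0 0 0 0 0; 0 0 0 0 0 0",
  jaw=0.32,
)

```text
t: 8.88
tcp_pos: [602.6, -31.2, 285.4]
tool_rot: [0.588, 0.796, -0.119, -0.088]
wrist_force: [-0.0, -0.8, -0.2]
gripper_width: 0.32
grip_force: 0.0
```

```bash
python3 -c "
from h import *
from bench import get_image
for i in range(3): s=feel();get_image('wrist')
go(s,*pose(17,150))"
```

```text
t 8.88 tool a 17.0 grasp a 16.4 Rtcp 151.7 off -0.6 tau 0.183 tauF@grasp 0.018 radialF -0.3 axF -0.7 w 0.320 grip 0.0
   F tool [-0.7 -0.2  0.3] T tool [-0.16 -0.03 -0.06]
t 8.93 tool a 17.0 grasp a 16.4 Rtcp 151.8 off -0.5 tau 0.172 tauF@grasp 0.027 radialF -0.1 axF -0.1 w 0.318 grip 0.0
   F tool [-0.1 -0.3  0.1] T tool [-0.13 -0.01  0.01]
t 8.97 tool a 17.0 grasp a 16.4 Rtcp 151.8 off -0.5 tau 0.195 tauF@grasp 0.084 radialF 0.1 axF 0.1 w 0.323 grip 0.0
   F tool [ 0.1 -0.9 -0.1] T tool [-0.06 -0.03  0.04]
shift units (old axes) [0.01 0.02 0.04] turn units [ 0.   -0.01 -0.02]
```

Request:
drive_tool(
  motion="0 0.13 0 0.5 0 0; 0 0.13 0 0.5 0 0; 0 0.13 0 0.5 0 0; 0 0.13 0.01 0.5 0 0",
)

```text
t: 9.52
tcp_pos: [625.9, -24.0, 276.1]
tool_rot: [0.578, 0.782, -0.189, -0.139]
wrist_force: [-0.9, -0.5, 2.3]
gripper_width: 0.32
grip_force: 0.9
```

```bash
python3 -c "
from h import *
feel()"
```

```text
t 9.53 tool a 27.1 grasp a 26.1 Rtcp 152.0 off -0.6 tau 0.219 tauF@grasp 0.189 radialF 1.6 axF -0.2 w 0.320 grip 0.9
   F tool [-0.2 -2.  -1.6] T tool [0.08 0.01 0.03]
```

Request:
drive_tool(
  motion="0 0.13 0 0.5 0 0; 0 0.13 0 0.5 0 0",
)

```text
t: 9.78
tcp_pos: [636.9, -20.6, 269.8]
tool_rot: [0.571, 0.773, -0.222, -0.164]
wrist_force: [-1.5, -0.3, 0.8]
gripper_width: 0.319
grip_force: 0.8
```

```bash
python3 -c "
from h import *
feel()"
```

```text
t 9.78 tool a 32.1 grasp a 31.0 Rtcp 152.1 off -0.6 tau 0.231 tauF@grasp 0.169 radialF -0.1 axF 0.1 w 0.319 grip 0.8
   F tool [ 0.1 -1.7  0.1] T tool [ 0.03  0.03 -0.06]
```

Request:
drive_tool(
  motion="0 0.13 0 0.5 0 0; 0 0.13 0 0.5 0 0",
)

```text
t: 10.02
tcp_pos: [647.3, -17.4, 262.6]
tool_rot: [0.563, 0.763, -0.256, -0.189]
wrist_force: [-1.6, -0.6, 0.2]
gripper_width: 0.319
grip_force: 0.7
```

```bash
python3 -c "
from h import *
feel()"
```

```text
t 10.03 tool a 37.1 grasp a 35.9 Rtcp 152.1 off -0.6 tau 0.292 tauF@grasp 0.150 radialF -0.9 axF -0.1 w 0.319 grip 0.7
   F tool [-0.1 -1.5  0.9] T tool [-0.06  0.02  0.02]
```

F carries no tilt bias, but T does. Using F × r, turning + costs only 0.15–0.19 N m against 0.48 friction, so the weight is helping: its heavy side is falling on the + side. I'll continue in +.

Request:
drive_tool(
  motion="0 0.13 0 0.5 0 0; 0 0.13 0 0.5 0 0; 0 0.13 0.01 0.5 0 0",
)

```text
t: 10.4
tcp_pos: [661.4, -13.1, 249.9]
tool_rot: [0.55, 0.744, -0.305, -0.225]
wrist_force: [-0.3, 0.1, 1.5]
gripper_width: 0.32
grip_force: 0.8
```

```bash
python3 -c "
from h import *
feel()"
```

```text
t 10.40 tool a 44.6 grasp a 43.2 Rtcp 151.9 off -0.6 tau 0.217 tauF@grasp 0.122 radialF 0.9 axF 0.2 w 0.320 grip 0.8
   F tool [ 0.2 -1.3 -0.9] T tool [-0.03  0.02  0.  ]
```

Request:
drive_tool(
  motion="0 0.13 0 0.5 0 0; 0 0.13 0 0.5 0 0; 0 0.13 0.01 0.5 0 0",
)

```text
t: 10.78
tcp_pos: [673.9, -9.3, 235.1]
tool_rot: [0.534, 0.723, -0.354, -0.261]
wrist_force: [-0.2, 0.2, 2.1]
gripper_width: 0.32
grip_force: 0.8
```

```bash
python3 -c "
from h import *
s=feel(); print(s['joints'])"
```

```text
t 10.78 tool a 52.1 grasp a 50.6 Rtcp 151.5 off -0.7 tau 0.377 tauF@grasp 0.170 radialF 1.2 axF 0.3 w 0.320 grip 0.8
   F tool [ 0.3 -1.8 -1.2] T tool [-0.11 -0.   -0.02]
[-0.09856482  0.73854871  1.14380812 -0.36181297  2.09976408 -0.44055937]
```

Request:
drive_tool(
  motion="0 -0.08 0 0 0 0; 0 0 -0.7 0 0 0; 0 0 -0.7 0 0 0; 0 -0.38 0.02 -1 0 0; 0 -0.38 0.02 -1 0 0; 0 -0.38 0.02 -1 0 0; 0 -0.38 0.02 -1 0 0; 0 -0.38 0.02 -1 0 0; 0 -0.38 0.02 -1 0 0; 0 -0.38 0.02 -1 0 0",
)

```text
t: 12.02
tcp_pos: [619.3, -26.0, 355.6]
tool_rot: [0.588, 0.796, -0.117, -0.086]
wrist_force: [0.4, 0.1, -0.2]
gripper_width: 0.322
grip_force: 0.0
```

Request:
drive_tool(
  motion="0 -0.38 0.02 -1 0 0; 0 -0.38 0.02 -1 0 0; 0 -0.38 0.02 -1 0 0; 0 -0.38 0.02 -1 0 0; 0 -0.38 0.02 -1 0 0; 0 -0.38 0.02 -1 0 0; 0 0 0 0 0 0; 0 0 0 0 0 0",
  jaw=0.7,
)

```text
t: 13.02
tcp_pos: [512.5, -59.0, 358.3]
tool_rot: [0.59, 0.799, 0.091, 0.068]
wrist_force: [0.4, 0.9, 0.6]
gripper_width: 0.697
grip_force: 0.0
```

```bash
cat >> h.py <<'E'
def pegs():
    from bench import get_image
    for n,b in(("top",(295,395,150,250)),("side",(280,360,165,240))):
        P,c=cloud(get_image(n),*b); q=P-CEN; s=q@AX;o=q@AY;r=np.hypot(s,q[:,2]); h=cv2.cvtColor(c[None],cv2.COLOR_RGB2HSV)[0]
        m=(r>80)&(r<112)&(abs(o)<12)&(P[:,2]>40)&(c.max(1)>95)
        a=np.degrees(np.arctan2(s,q[:,2]))[m]; z=np.exp(1j*np.radians(6*a)).mean(); print(n,"peg phase mod 60:",round(np.degrees(np.angle(z))/6,1),abs(z).round(2),m.sum())
E
python3 -c "
from h import *
s=feel();pegs();go(s,*pose(-13,150))"
```

```text
t 13.03 tool a -13.0 grasp a -13.2 Rtcp 224.1 off -0.5 tau -0.277 tauF@grasp -0.132 radialF 0.4 axF 0.8 w 0.697 grip 0.0
   F tool [ 0.8  0.8 -0.4] T tool [ 0.1   0.01 -0.01]
top peg phase mod 60: -13.3 0.91 112
side peg phase mod 60: -12.5 0.93 180
shift units (old axes) [0.01 0.01 1.48] turn units [ 0.    0.01 -0.02]
```

Request:
drive_tool(
  motion="0 0 0.6 0 0 0; 0 0 0.6 0 0 0; 0 0 0.27 0 0 0; 0 0 0 0 0 0; 0 0 0 0 0 0",
)

```text
t: 13.75
tcp_pos: [528.6, -54.3, 287.4]
tool_rot: [0.59, 0.799, 0.091, 0.068]
wrist_force: [0.3, 1.0, -0.3]
gripper_width: 0.704
grip_force: 0.0
```

Request:
drive_tool(
  motion="0 0 0 0 0 0; 0 0 0 0 0 0; 0 0.13 0 0.5 0 0; 0 0.13 0 0.5 0 0; 0 0.13 0.01 0.5 0 0; 0 0.13 0 0.5 0 0",
  jaw=0.32,
)

```text
t: 14.5
tcp_pos: [553.1, -46.5, 289.7]
tool_rot: [0.594, 0.804, 0.02, 0.015]
wrist_force: [-1.1, -1.5, -0.2]
gripper_width: 0.321
grip_force: 0.8
```

```bash
python3 -c "
from h import *
feel()"
```

```text
t 14.50 tool a -2.8 grasp a -3.5 Rtcp 149.9 off -0.5 tau -0.056 tauF@grasp 0.149 radialF -0.1 axF -1.1 w 0.321 grip 0.8
   F tool [-1.1 -1.6  0.1] T tool [0.29 0.01 0.01]
```

Request:
drive_tool(
  motion="0 0.13 0 0.5 0 0; 0 0.13 0 0.5 0 0; 0 0.13 0.01 0.5 0 0; 0 0.13 0 0.5 0 0",
)

```text
t: 15.0
tcp_pos: [577.8, -38.8, 288.7]
tool_rot: [0.593, 0.803, -0.051, -0.037]
wrist_force: [-1.1, -0.1, 0.5]
gripper_width: 0.323
grip_force: 0.9
```

```bash
python3 -c "
from h import *
feel()"
```

```text
t 15.00 tool a 7.2 grasp a 6.4 Rtcp 149.8 off -0.5 tau 0.001 tauF@grasp 0.110 radialF 0.4 axF 0.2 w 0.323 grip 0.9
   F tool [ 0.2 -1.2 -0.4] T tool [ 0.17 -0.02  0.01]
```

Request:
drive_tool(
  motion="0 0.13 0 0.5 0 0; 0 0.13 0 0.5 0 0; 0 0.13 0.01 0.5 0 0; 0 0.13 0 0.5 0 0",
)

```text
t: 15.5
tcp_pos: [602.1, -31.2, 283.4]
tool_rot: [0.587, 0.795, -0.12, -0.089]
wrist_force: [-2.4, -1.1, 0.5]
gripper_width: 0.318
grip_force: 1.0
```

```bash
python3 -c "
from h import *
feel()"
```

```text
t 15.50 tool a 17.2 grasp a 16.4 Rtcp 149.7 off -0.4 tau 0.254 tauF@grasp 0.254 radialF -0.3 axF -0.3 w 0.318 grip 1.0
   F tool [-0.3 -2.6  0.3] T tool [ 0.14 -0.02  0.02]
```

Request:
drive_tool(
  motion="0 0.13 0 0.5 0 0; 0 0.13 0 0.5 0 0; 0 0.13 0.01 0.5 0 0; 0 0.13 0 0.5 0 0",
)

```text
t: 16.0
tcp_pos: [625.2, -24.1, 273.8]
tool_rot: [0.578, 0.782, -0.189, -0.139]
wrist_force: [-1.3, 0.2, 1.6]
gripper_width: 0.318
grip_force: 1.2
```

```bash
python3 -c "
from h import *
feel()"
```

```text
t 16.00 tool a 27.2 grasp a 26.3 Rtcp 149.7 off -0.4 tau 0.080 tauF@grasp 0.171 radialF 0.9 axF 0.5 w 0.318 grip 1.2
   F tool [ 0.5 -1.8 -0.9] T tool [ 0.19 -0.01  0.03]
```

Request:
drive_tool(
  motion="0 0.13 0 0.5 0 0; 0 0.13 0 0.5 0 0; 0 0.13 0.01 0.5 0 0; 0 0.13 0 0.5 0 0",
)

```text
t: 16.5
tcp_pos: [646.3, -17.5, 260.2]
tool_rot: [0.563, 0.762, -0.257, -0.189]
wrist_force: [-1.1, -1.0, 2.4]
gripper_width: 0.318
grip_force: 1.4
```

```bash
python3 -c "
from h import *
feel()"
```

```text
t 16.50 tool a 37.2 grasp a 36.2 Rtcp 149.7 off -0.4 tau 0.254 tauF@grasp 0.244 radialF 1.1 axF -0.6 w 0.318 grip 1.4
   F tool [-0.6 -2.6 -1.1] T tool [ 0.13 -0.01 -0.02]
```

```bash
sed -i "s/grip_force'\]:.1f/grip_force']:.3f/" h.py; python3 -c "
from h import *
feel()"
```

```text
t 16.50 tool a 37.2 grasp a 36.2 Rtcp 149.7 off -0.4 tau 0.254 tauF@grasp 0.244 radialF 1.1 axF -0.6 w 0.318 grip 1.388
   F tool [-0.6 -2.6 -1.1] T tool [ 0.13 -0.01 -0.02]
```

Request:
drive_tool(
  motion="0 0.13 0 0.5 0 0; 0 0.13 0 0.5 0 0; 0 0.13 0.01 0.5 0 0; 0 0.13 0 0.5 0 0",
)

```text
t: 17.0
tcp_pos: [664.7, -11.8, 243.0]
tool_rot: [0.545, 0.737, -0.322, -0.237]
wrist_force: [-1.7, -0.1, 3.3]
gripper_width: 0.322
grip_force: 1.7
```

```bash
python3 -c "
from h import *
feel()"
```

```text
t 17.00 tool a 47.2 grasp a 46.1 Rtcp 149.6 off -0.4 tau 0.353 tauF@grasp 0.336 radialF 1.0 axF 0.4 w 0.322 grip 1.677
   F tool [ 0.4 -3.5 -1. ] T tool [0.17 0.05 0.01]
```

Request:
drive_tool(
  motion="0 0.13 0 0.5 0 0; 0 0.13 0 0.5 0 0; 0 0.13 0.01 0.5 0 0",
)

```text
t: 17.38
tcp_pos: [676.3, -8.4, 227.7]
tool_rot: [0.528, 0.715, -0.369, -0.272]
wrist_force: [-1.0, 0.7, 4.7]
gripper_width: 0.319
grip_force: 2.0
```

```bash
python3 -c "
from h import *
feel()"
```

```text
t 17.38 tool a 54.6 grasp a 53.6 Rtcp 149.0 off -0.6 tau 0.405 tauF@grasp 0.401 radialF 2.1 axF 0.9 w 0.319 grip 1.975
   F tool [ 0.9 -4.3 -2.1] T tool [0.22 0.03 0.01]
```

Request:
drive_tool(
  motion="0 -0.08 0 0 0 0; 0 0 -0.7 0 0 0; 0 0 -0.75 0 0 0; 0 -0.38 0.02 -1 0 0; 0 -0.38 0.02 -1 0 0; 0 -0.38 0.02 -1 0 0; 0 -0.38 0.02 -1 0 0; 0 -0.38 0.02 -1 0 0; 0 -0.38 0.02 -1 0 0; 0 -0.38 0.02 -1 0 0",
)

```text
t: 18.62
tcp_pos: [628.7, -23.2, 351.2]
tool_rot: [0.586, 0.793, -0.135, -0.099]
wrist_force: [0.5, -0.1, 0.1]
gripper_width: 0.323
grip_force: 0.0
```

Request:
drive_tool(
  motion="0 -0.38 0.02 -1 0 0; 0 -0.38 0.02 -1 0 0; 0 -0.38 0.02 -1 0 0; 0 -0.38 0.02 -1 0 0; 0 -0.38 0.02 -1 0 0; 0 -0.38 0.02 -1 0 0; 0 0 0 0 0 0; 0 0 0 0 0 0",
  jaw=0.7,
)

```text
t: 19.62
tcp_pos: [522.0, -56.1, 359.2]
tool_rot: [0.592, 0.801, 0.073, 0.055]
wrist_force: [0.4, 0.1, 0.5]
gripper_width: 0.699
grip_force: 0.0
```

```bash
python3 -c "
from h import *
s=feel();pegs();go(s,*pose(-13,150))"
```

```text
t 19.62 tool a -10.5 grasp a -10.6 Rtcp 223.0 off -0.6 tau -0.171 tauF@grasp -0.091 radialF 0.4 axF -0.1 w 0.699 grip 0.000
   F tool [-0.1  0.5 -0.4] T tool [ 0.05 -0.    0.01]
top peg phase mod 60: -12.9 0.98 54
side peg phase mod 60: -9.6 0.93 174
shift units (old axes) [ 0.01 -0.12  1.46] turn units [-0.5   0.01 -0.02]
```

Request:
drive_tool(
  motion="0 0 0.6 0 0 0; 0 0 0.6 0 0 0; 0 0 0.25 0 0 0; 0 0 0 0 0 0; 0 0 0 0 0 0",
)

```text
t: 20.35
tcp_pos: [535.0, -52.4, 289.0]
tool_rot: [0.591, 0.801, 0.074, 0.055]
wrist_force: [0.4, 0.6, 0.4]
gripper_width: 0.7
grip_force: 0.0
```

Request:
drive_tool(
  motion="0 0 0 0 0 0; 0 0 0 0 0 0; 0 0.13 0 0.5 0 0; 0 0.13 0 0.5 0 0; 0 0.13 0.01 0.5 0 0; 0 0.13 0 0.5 0 0",
  jaw=0.32,
)

```text
t: 21.1
tcp_pos: [559.4, -44.6, 290.3]
tool_rot: [0.594, 0.805, 0.002, 0.001]
wrist_force: [-4.5, -0.7, 2.1]
gripper_width: 0.319
grip_force: 2.0
```

```bash
python3 -c "
from h import *
feel()"
```

```text
t 21.10 tool a -0.2 grasp a -1.0 Rtcp 150.3 off -0.6 tau 0.054 tauF@grasp 0.427 radialF 2.1 axF 0.6 w 0.319 grip 2.037
   F tool [ 0.6 -4.5 -2.1] T tool [ 0.61 -0.    0.01]
```

Request:
drive_tool(
  motion="0 0.13 0 0.5 0 0; 0 0.13 0 0.5 0 0; 0 0.13 0.01 0.5 0 0; 0 0.13 0 0.5 0 0",
)

```text
t: 21.6
tcp_pos: [584.1, -36.9, 288.4]
tool_rot: [0.592, 0.802, -0.069, -0.05]
wrist_force: [-4.5, -1.6, 3.2]
gripper_width: 0.319
grip_force: 2.3
```

```bash
python3 -c "
from h import *
feel()"
```

```text
t 21.60 tool a 9.8 grasp a 8.9 Rtcp 150.3 off -0.5 tau 0.128 tauF@grasp 0.505 radialF 2.4 axF -0.2 w 0.319 grip 2.318
   F tool [-0.2 -5.3 -2.4] T tool [ 0.66  0.   -0.05]
```

Request:
drive_tool(
  motion="0 0.13 0 0.5 0 0; 0 0.13 0 0.5 0 0; 0 0.13 0.01 0.5 0 0; 0 0.13 0 0.5 0 0",
)

```text
t: 22.1
tcp_pos: [608.2, -29.4, 282.1]
tool_rot: [0.585, 0.792, -0.138, -0.102]
wrist_force: [-4.8, -0.6, 4.0]
gripper_width: 0.312
grip_force: 2.6
```

```bash
python3 -c "
from h import *
feel()"
```

```text
t 22.10 tool a 19.8 grasp a 18.7 Rtcp 150.3 off -0.5 tau 0.281 tauF@grasp 0.555 radialF 2.1 axF 0.8 w 0.312 grip 2.594
   F tool [ 0.8 -5.8 -2.1] T tool [0.59 0.05 0.01]
```

Request:
drive_tool(
  motion="0 0.13 0 0.5 0 0; 0 0.13 0 0.5 0 0; 0 0.13 0.01 0.5 0 0; 0 0.13 0 0.5 0 0",
)

```text
t: 22.6
tcp_pos: [630.8, -22.4, 271.5]
tool_rot: [0.574, 0.777, -0.207, -0.152]
wrist_force: [-4.2, -1.5, 3.7]
gripper_width: 0.322
grip_force: 2.9
```

```bash
python3 -c "
from h import *
feel()"
```

```text
t 22.60 tool a 29.8 grasp a 28.6 Rtcp 150.4 off -0.5 tau 0.232 tauF@grasp 0.549 radialF 1.0 axF -0.2 w 0.322 grip 2.861
   F tool [-0.2 -5.7 -1. ] T tool [0.63 0.02 0.03]
```

Request:
drive_tool(
  motion="0 0.13 0 0.5 0 0; 0 0.13 0 0.5 0 0; 0 0.13 0.01 0.5 0 0; 0 0.13 0 0.5 0 0",
)

```text
t: 23.1
tcp_pos: [651.3, -16.0, 257.0]
tool_rot: [0.559, 0.756, -0.274, -0.202]
wrist_force: [-3.7, -0.9, 5.5]
gripper_width: 0.32
grip_force: 3.1
```

```bash
python3 -c "
from h import *
feel()"
```

```text
t 23.10 tool a 39.8 grasp a 38.4 Rtcp 150.4 off -0.5 tau 0.285 tauF@grasp 0.613 radialF 1.8 axF 0.2 w 0.320 grip 3.118
   F tool [ 0.2 -6.4 -1.8] T tool [0.67 0.05 0.06]
```

Request:
drive_tool(
  motion="0 -0.13 0 -0.5 0 0; 0 -0.13 0.01 -0.5 0 0; 0 -0.13 0 -0.5 0 0; 0 -0.13 0 -0.5 0 0; 0 -0.13 0.01 -0.5 0 0",
)

```text
t: 23.72
tcp_pos: [625.7, -23.8, 273.1]
tool_rot: [0.578, 0.783, -0.187, -0.138]
wrist_force: [3.9, 0.9, -1.5]
gripper_width: 0.32
grip_force: 1.9
```

```bash
python3 -c "
from h import *
feel()"
```

```text
t 23.73 tool a 26.9 grasp a 27.0 Rtcp 149.3 off -0.3 tau 0.195 tauF@grasp -0.405 radialF 0.5 axF -0.3 w 0.320 grip 1.853
   F tool [-0.3  4.2 -0.5] T tool [-0.83 -0.11  0.04]
```

Request:
drive_tool(
  motion="0 -0.13 0 -0.5 0 0; 0 -0.13 0.01 -0.5 0 0; 0 -0.13 0 -0.5 0 0; 0 -0.13 0 -0.5 0 0",
)

```text
t: 24.22
tcp_pos: [602.7, -30.9, 282.9]
tool_rot: [0.587, 0.796, -0.118, -0.087]
wrist_force: [3.1, 0.5, -3.9]
gripper_width: 0.32
grip_force: 2.0
```

```bash
python3 -c "
from h import *
feel()"
```

```text
t 24.23 tool a 16.9 grasp a 17.0 Rtcp 149.4 off -0.3 tau 0.049 tauF@grasp -0.390 radialF -2.8 axF -0.4 w 0.320 grip 2.007
   F tool [-0.4  4.1  2.8] T tool [-0.66 -0.17  0.01]
```

Request:
drive_tool(
  motion="0 -0.13 0 -0.5 0 0; 0 -0.13 0.01 -0.5 0 0; 0 -0.13 0 -0.5 0 0; 0 -0.13 0 -0.5 0 0",
)

```text
t: 24.72
tcp_pos: [578.4, -38.4, 288.4]
tool_rot: [0.593, 0.803, -0.048, -0.036]
wrist_force: [4.3, 0.1, -3.4]
gripper_width: 0.324
grip_force: 2.2
```

```bash
python3 -c "
from h import *
feel()"
```

```text
t 24.73 tool a 6.9 grasp a 7.0 Rtcp 149.5 off -0.3 tau 0.026 tauF@grasp -0.428 radialF -2.9 axF -1.2 w 0.324 grip 2.244
   F tool [-1.1  4.5  2.9] T tool [-0.7  -0.07  0.04]
```

Request:
drive_tool(
  motion="0 -0.13 0 -0.5 0 0; 0 -0.13 0.01 -0.5 0 0; 0 -0.13 0 -0.5 0 0; 0 -0.13 0 -0.5 0 0",
)

```text
t: 25.22
tcp_pos: [553.6, -46.1, 289.8]
tool_rot: [0.594, 0.804, 0.022, 0.016]
wrist_force: [5.3, 0.8, -3.5]
gripper_width: 0.316
grip_force: 2.5
```

```bash
python3 -c "
from h import *
feel()"
```

```text
t 25.23 tool a -3.2 grasp a -2.9 Rtcp 150.0 off -0.2 tau -0.082 tauF@grasp -0.492 radialF -3.7 axF -0.8 w 0.316 grip 2.497
   F tool [-0.8  5.1  3.7] T tool [-0.69 -0.04 -0.02]
```

Request:
drive_tool(
  motion="0 -0.13 0 -0.5 0 0; 0 -0.13 0.01 -0.5 0 0; 0 -0.13 0 -0.5 0 0; 0 -0.13 0 -0.5 0 0",
)

```text
t: 25.72
tcp_pos: [529.0, -53.7, 286.8]
tool_rot: [0.59, 0.799, 0.093, 0.068]
wrist_force: [5.2, 2.4, -1.9]
gripper_width: 0.318
grip_force: 2.7
```

Run:
```python
from h import *
feel()
from scipy.optimize import least_squares as ls
f=np.array([[26.1-120,.9],[31-120,.8],[35.9-120,.7],[43.2-120,.8],[50.6-120,.8],[-3.5-60,.8],[6.4-60,.9],[16.4-60,1.0],[26.3-60,1.2],[36.2-60,1.388],[46.1-60,1.677],[53.6-60,1.975],[-1,2.037],[8.9,2.318],[18.7,2.594],[28.6,2.861],[38.4,3.118]])
r=ls(lambda p:p[0]+p[1]*np.sin(np.radians(f[:,0]-p[2]))-f[:,1],[2,1.3,5]); print(r.x,r.fun.round(2))
```

```text
t 25.73 tool a -13.2 grasp a -12.7 Rtcp 150.6 off -0.3 tau -0.125 tauF@grasp -0.492 radialF -3.2 axF 0.8 w 0.318 grip 2.747
   F tool [0.8 5.1 3.2] T tool [-0.64  0.11 -0.03]
[ 2.43181845  1.66596521 13.10727603] [-0.06  0.    0.08 -0.03 -0.02  0.01  0.    0.04  0.02  0.04 -0.   -0.1
 -0.01 -0.01  0.    0.02  0.03]
```

Forward fit gives the zero crossing at peg C ≈ 9.5°. Forward/reverse symmetry gives 6–10°, and G ≈ 0.33 N m falls within the given range. Heavy side is down at peg C ≈ +8°. It's now at about -9°, so I'll centre the fork, grip, and turn it there.

Request:
drive_tool(
  motion="0 0.19 0 0.75 0 0; 0 0 0 0 0 0; 0 0 0 0 0 0",
)

```text
t: 26.1
tcp_pos: [537.0, -51.2, 288.5]
tool_rot: [0.592, 0.802, 0.065, 0.048]
wrist_force: [1.1, -0.1, 0.8]
gripper_width: 0.317
grip_force: 0.0
```

Request:
drive_tool(
  motion="0 0 0 0 0 0; 0 0 0 0 0 0; 0 0 0 0 0 0; 0 0 0 0 0 0; 0 0 0 0 0 0",
  jaw=0,
  squeeze=60,
)

```text
t: 26.72
tcp_pos: [537.0, -51.3, 288.7]
tool_rot: [0.592, 0.802, 0.065, 0.048]
wrist_force: [1.4, 2.3, -0.1]
gripper_width: 0.164
grip_force: 58.5
```

```bash
python3 -c "
from h import *
s=feel(); go(s,*pose(8,150))"
```

```text
t 26.73 tool a -9.3 grasp a -9.8 Rtcp 150.9 off -0.3 tau 0.256 tauF@grasp -0.188 radialF -0.4 axF 1.8 w 0.164 grip 58.519
   F tool [1.8 1.9 0.4] T tool [-0.55  0.21  0.05]
shift units (old axes) [0.01 0.91 0.15] turn units [ 3.45 -0.   -0.02]
```

Request:
drive_tool(
  motion="0 0.13 0 0.5 0 0; 0 0.13 0.01 0.5 0 0; 0 0.13 0 0.5 0 0; 0 0.13 0.01 0.5 0 0; 0 0.13 0 0.5 0 0; 0 0.13 0.01 0.5 0 0; 0 0.13 0 0.5 0 0; 0 0 0 0 0 0; 0 0 0 0 0 0; 0 0 0 0 0 0",
)

```text
t: 27.98
tcp_pos: [581.4, -37.5, 289.4]
tool_rot: [0.592, 0.803, -0.057, -0.042]
wrist_force: [4.3, 4.7, 4.6]
gripper_width: 0.162
grip_force: 59.1
```

Run:
```python
from h import *
s=feel(); pegs()
from bench import get_image
e=get_image("side"); w=get_image("wrist")
cv2.imwrite('pics/f.png',np.hstack([w["image"][:,120:520],cv2.resize(e["image"][130:250,260:380],(400,400))])[:,:,::-1])
```

```text
t 27.98 tool a 8.1 grasp a 8.1 Rtcp 150.9 off -0.3 tau -0.119 tauF@grasp -0.462 radialF 5.3 axF 3.2 w 0.162 grip 59.074
   F tool [ 3.2  4.8 -5.3] T tool [-0.6   0.68  0.05]
top peg phase mod 60: 10.8 0.98 33
side peg phase mod 60: 7.2 0.87 175
```

View pics/f.png

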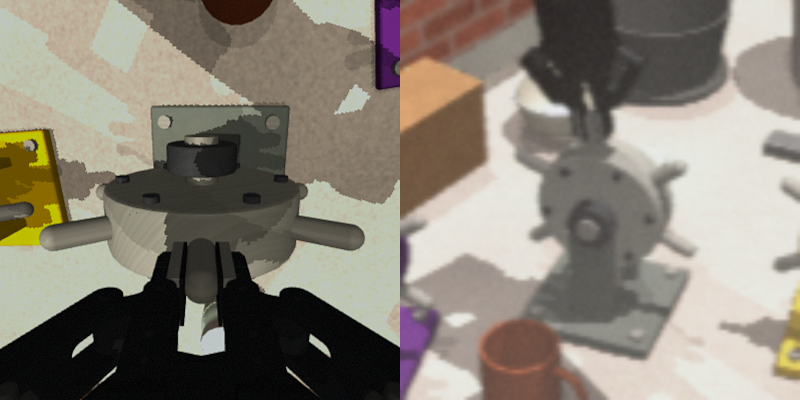

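The wrist view shows the peg clamped between the pads at (203,270), and the side view shows the gripper on the top peg with nothing else moved. One still call to confirm it's at rest.

Request:
drive_tool(
  motion="0 0 0 0 0 0; 0 0 0 0 0 0; 0 0 0 0 0 0; 0 0 0 0 0 0; 0 0 0 0 0 0; 0 0 0 0 0 0",
)

```text
t: 28.92
tcp_pos: [581.3, -37.5, 289.4]
tool_rot: [0.592, 0.803, -0.057, -0.042]
wrist_force: [2.8, 4.9, 3.8]
gripper_width: 0.163
grip_force: 59.1
```

```bash
python3 -c "
from h import *
s=feel(); print(np.abs(s['dq']).max())
from bench import job_done
print(job_done())"
```

```text
t 28.93 tool a 8.1 grasp a 8.1 Rtcp 150.9 off -0.3 tau 0.078 tauF@grasp -0.342 radialF 4.4 axF 3.8 w 0.163 grip 59.066
   F tool [ 3.8  3.5 -4.4] T tool [-0.61  0.57  0.01]
0.0020660888831937666
the job is handed in; nothing more can be done
None
```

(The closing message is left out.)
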